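# Build the kiln-door latch's spring stack

## Robot

A 6-joint arm with a two-finger parallel gripper is mounted at the origin on the work surface. World frame = base frame: x ahead of the robot, y to its left, z up, the work surface at z = 0. Lengths are in m, angles in rad, forces in N, time in s.
With the tool pointing down it reaches from about 0.3 to 0.775 m from the base axis. Payload 14.6 kg.
Tool frame: the origin (TCP) lies midway between the tips of the shut fingers; the grasp point (between the pads) lies 19 mm behind it; z points along the fingers, y is the direction in which the jaws open and shut (so a half turn about z gives the same grasp; the last joint's range is limited). The gripper opens to 85 mm and grips with 20 to 120 N. Pads are 22 mm wide; open, the fingers measure 114 mm over their backs; the gripper's body (76 mm by 85 mm) begins 54 mm behind the grasp point. The pads swing forward as they close: fully open they stand 13 mm farther back than shut.
Start: joints at [-1.224, 0.3, 1.521, -0, 1.321, -0.067], TCP at [0.221, -0.504, 0.231] pointing down, gripper open.
Joint ranges: [-3.03, 3.03], [-0.79, 2.21], [0.23, 2.52], [-1.04, 4.18], [0, 3.07], [-2.55, 2.55]. Speed limits (rad/s): [2.22, 2.22, 2.57, 3.14, 3.14, 3.14].

## Interface

Orientations are given as a unit quaternion [x, y, z, w].
In Python, from rig import bot, eoat, imaging gives the robot as it stands. Calls block until the motion is done:
- bot.move_to(position, orientation): joint-space move of the TCP to a pose.
- bot.servo_line(position, ori=None, speed=0.15, max_force=None): straight line of the TCP; ori=None keeps the orientation; speed is the mean speed in m/s. With max_force (N) it stops when the force on the tool has changed by that much, and returns True; else False.
- bot.goto_joints(angles): joint-space move.
- eoat.grip(opening, f_grip=None): finger opening in m; f_grip is the grip in N (None keeps the last); returns when the fingers have stopped.
- bot.sleep(seconds).
- bot.solve_ik(position, orientation): joint angles nearest the present ones, or None.
- imaging.get_image(name): name is "side" or "top" or "wrist"; returns a dict with "img" (384x512x3 uint8, blue, green, red), "vertical_fov" (degrees; the focal length in pixels is half the picture's height over the tangent of half this angle, whatever the lens; pixels are square), "cx", "cy" (the principal point, pixels), "extrinsics" (4x4, takes a point from camera to world coordinates). Camera axes: x right, y down, z forward; pixel columns grow to the right and rows downward; lengths in m; the calibration is good to about 2 mm. A picture is of the moment at which its call begins. There is no depth.
A pose or a line that the arm cannot do raises bot.IKError and nothing moves.
- bot.hand_in(): hands the job in, once; it reports no verdict.
Readings, each from a call of its own:
- bot.read_clock(): time.
- bot.read_joint_positions(): joint angles.
- bot.read_joint_velocities(): joint speeds.
- bot.read_effort(): joint torques, N m.
- bot.read_ee_pos(): TCP position.
- bot.read_orientation(): TCP orientation.
- bot.read_force(): force on the tool from outside, world axes, zero at the start.
- bot.read_ft_torque(): the same for the moment, N m.
- bot.read_width(): finger opening in m.
Only numpy, scipy, OpenCV 4.12 (cv2) and the standard library are available. Lean on these libraries where they do the work, as an engineer would, in place of code of your own. Each camera call takes 0.05 s, during which the arm holds its last target. There are 200 camera calls.

## Task

Swing the tilting plate of the turn-over station right over so that it stays over by itself and tips its washer hollow side up onto the pad. Then build the latch's spring stack on the spindle from the three blue conical washers, faces alternating: one dome up at the bottom, the turned-over one hollow side up in the middle, the last dome up on top. Lower each washer down the spindle instead of letting it drop, and leave everything else where it stands.

Things in the scene. Friction and masses are not known exactly. Their poses are not given: they have to be found in the camera images.
- washer_t: Conical spring washer, 80 g: OD 60, bore 25, 10 high, 5 thick; domed face blue, hollow face bare metal. Origin: on the axis at mid-height; +z points out of the domed face, however it lies. Upright outer edge (grip across the 60) from z -5 to -1; flat foot z -5, radius 26-30; flat ring round the bore z 5, radius 12.5-16. Starts dome up on the tilting plate.
- washer_a: Conical spring washer, 80 g: OD 60, bore 25, 10 high, 5 thick; domed face blue, hollow face bare metal. Origin: on the axis at mid-height; +z points out of the domed face, however it lies. Upright outer edge (grip across the 60) from z -5 to -1; flat foot z -5, radius 26-30; flat ring round the bore z 5, radius 12.5-16. Starts dome up, loose on prop_a.
- washer_b: Conical spring washer, 80 g: OD 60, bore 25, 10 high, 5 thick; domed face blue, hollow face bare metal. Origin: on the axis at mid-height; +z points out of the domed face, however it lies. Upright outer edge (grip across the 60) from z -5 to -1; flat foot z -5, radius 26-30; flat ring round the bore z 5, radius 12.5-16. Starts dome up, loose on prop_b.
- spindle: Brass spindle upright on a fixed dark steel block 90 x 90 x 20 high; origin on the bench on the spindle's axis. A round steel seat 56 in diameter reaches from 20 to 30 high; from there the spindle, 20 in diameter, rises to 72 above the bench, its last 6 tapered.
- seat (a point): Centre of the top face of the spindle's seat, 30 above the bench, where the stack starts; z up.
- station: Turn-over station, fixed: green base 10 thick, x -97 to 53, y -108 to 68. Origin on the bench under the hinge's middle; x along the hinge. Tilting plate on the +y side, landing pad on the -y side. Bearing posts 34 high at x -88, -37, 37 (y -9 to 9).
- pad_mid (a point): Middle of the landing pad (black rubber, level, top 21 above the bench), at station x 0, y -50; it spans x -44 to 44, y -14 to -102, ended at y -105 by a steel strip 30 high. The turned-over washer comes to rest here, its centre about 35 to 65 from the hinge, hollow side up.
- leaf_hinge (a point): Middle of the hinge axis, 26 above the bench; axis = station x. The tilting plate is steel, 48 wide (x), 6 thick, reaching 58 from the axis; a lip 5 high, ending 4 from the axis, holds the washer's rim. Over at the stop, the plate's end is about 82 above the bench and hangs about 18 over the pad.
- leaf (a joint): Angle of the tilting plate: 0 = level, grows as it swings up and over towards the pad; stop at 1.83 (15 degrees past upright). Free hinge, no spring, plate with lever 160 g: let go below about 1.4 it falls back, beyond that it falls to the stop and stays. Near upright the washer tips off over the lip by itself.
- leaf_knob (a point): Centre of the red ball knob (18 diameter) ending the plate's lever: a rod 8 thick at station x -78, 72 long from the hinge axis, fixed 45 degrees from the plate towards the pad. Knob 77 above the bench at leaf 0; it swings through upright to 62 high over the pad side. Can be pushed across with shut fingers 60 above the bench.
- prop_a: White ceramic kiln prop, fixed: cylinder 54 diameter, 30 high, origin under its centre; carries washer_a.
- prop_b: White ceramic kiln prop, fixed: cylinder 54 diameter, 30 high, origin under its centre; carries washer_b.
- jar: Bystander, to be left alone: amber glass jar, 60 diameter, 85 high. Origin under its centre.
- glaze: Bystander, to be left alone: white glaze bottle with red cap, 52 diameter, 105 high. Origin under its centre.
- vase: Bystander, to be left alone: terracotta vase, 90 diameter, 80 high. Origin under its centre.
- mug: Bystander, to be left alone: blue mug, 76 diameter plus a handle, 85 high. Origin under its centre.
- wrench: Bystander, to be left alone: steel wrench, 150 long, lying along its x. Origin under its middle.
- scraper: Bystander, to be left alone: scraper with a handle, 160 long, lying along its x. Origin under its middle.
- flat_washer: Bystander, to be left alone: plain flat brass ring, 48 diameter, 6 thick: not part of the stack. Origin under its centre.
- sponge: Bystander, to be left alone: yellow block sponge, 90 x 55 x 35 high. Origin under its centre.
Mind the look-alikes: they are no part of the job. Leave any orange or turquoise look-alike of the washer_t alone.

How it is judged:
On the way:
1. the tilting plate is over at its stop and its washer has come to lie hollow side up, off the plate (value of joint leaf above 1.7 rad and angle between washer_t's own z axis and vertical above 2.7 rad), for 0.2 s.
At the end, for the whole second after the job is handed in: Plate over by itself (leaf above 1.7). On the spindle, at rest, within 5 mm of its axis and 0.1 rad of level: a dome-up washer at the bottom (origin 5 mm above the seat), washer_t hollow side up in the middle (15 mm), the other dome up on top (25 mm); heights within 3 mm (value of joint leaf above 1.7 rad and horizontal distance between washer_t and seat below 0.005 m and z of washer_t in the frame of seat between 0.012 and 0.018 m and angle between washer_t's own z axis and vertical above 3.04 rad and linear speed of washer_t below 0.02 m/s and ((horizontal distance between each of washer_a, washer_b and seat below 0.005 m and z of washer_a in the frame of seat between 0.002 and 0.008 m and angle between each of washer_a, washer_b's own z axis and vertical below 0.1 rad and linear speed of each of washer_a, washer_b below 0.02 m/s and z of washer_b in the frame of seat between 0.022 and 0.028 m) or (horizontal distance between each of washer_b, washer_a and seat below 0.005 m and z of washer_b in the frame of seat between 0.002 and 0.008 m and angle between each of washer_b, washer_a's own z axis and vertical below 0.1 rad and linear speed of each of washer_b, washer_a below 0.02 m/s and z of washer_a in the frame of seat between 0.022 and 0.028 m))); the robot touches nothing.
It fails at once if a bystander is shifted by more than 30 mm or knocked over (distance of any of jar, glaze, vase, mug, wrench, scraper, flat_washer, sponge from where it was at the start of the episode above 0.03 m or angle between any of jar, glaze, vase, mug's own z axis and vertical above 0.5 rad).
It fails at once if a washer is dropped down the spindle (faster than 0.6 m/s while round it) ((horizontal distance between washer_t and seat below 0.012 m and z of washer_t in the frame of seat below 0.042 m and linear speed of washer_t above 0.6 m/s) or (horizontal distance between washer_a and seat below 0.012 m and z of washer_a in the frame of seat below 0.042 m and linear speed of washer_a above 0.6 m/s) or (horizontal distance between washer_b and seat below 0.012 m and z of washer_b in the frame of seat below 0.042 m and linear speed of washer_b above 0.6 m/s)).
It also fails if it takes over 72 s, if anything falls off the work surface, if the arm or the gripper's body presses on something with over 40 N, if the wrist force passes 120 N, or if a joint passes its speed limit or range.

## Working session

There is one attempt and no reset: what is moved stays moved. The work goes in short steps, each a Python script; the robot and the scene stay as the last script left them, time stands still between calls to the robot, and variables do not carry over. Pictures are saved under pics/ and viewed, about 8 in all and at most 12, crops included, and the job is handed in when it is done.

```bash
ls; mkdir -p pics
python3 - <<'E'
from rig import bot,eoat,imaging
import cv2,numpy as np
for n in ["top","side"]:
    d=imaging.get_image(n); cv2.imwrite(f"pics/{n}0.png",d["img"]); print(n,d["vertical_fov"],d["cx"],d["cy"],np.round(d["extrinsics"],3).tolist(),[k for k in d])
    cv2.imwrite(f"pics/{n}0b.png",cv2.resize(d["img"],(800,600),interpolation=cv2.INTER_CUBIC))
print(bot.read_clock(),bot.read_orientation())
E
```

```text
pics
top 46.45603024719594 255.61300548661092 198.84935479829147 [[-0.011, -0.981, 0.196, 0.297], [-1.0, 0.013, 0.006, -0.019], [-0.009, -0.195, -0.981, 1.493], [0.0, 0.0, 0.0, 1.0]] ['img', 'vertical_fov', 'cx', 'cy', 'extrinsics']
side 50.904450314623816 248.4091009578034 193.66832547917872 [[-0.801, -0.469, 0.373, 0.129], [-0.599, 0.623, -0.503, 0.584], [0.004, -0.626, -0.78, 0.951], [0.0, 0.0, 0.0, 1.0]] ['img', 'vertical_fov', 'cx', 'cy', 'extrinsics']
0.1 [ 9.78678804e-01  2.05396037e-01 -7.03067552e-05 -5.10720930e-04]
```

View pics/top0b.png

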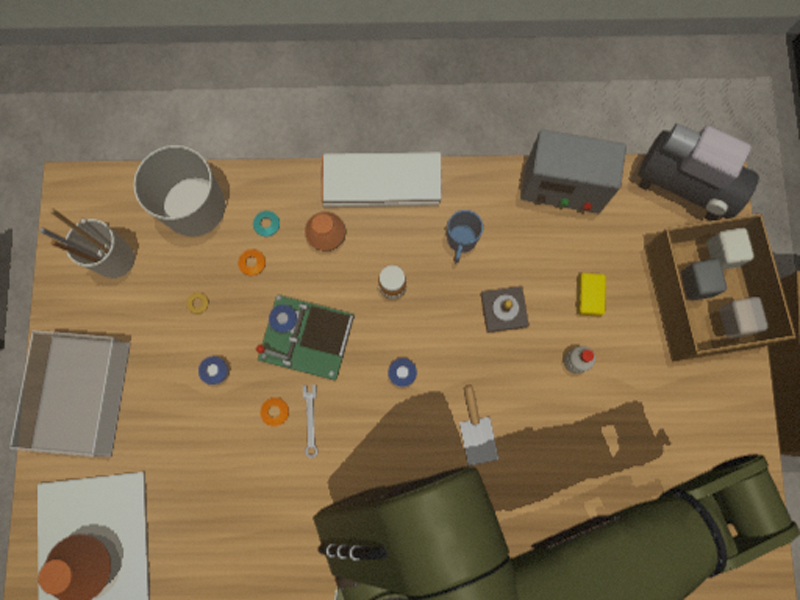

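View pics/side0b.png

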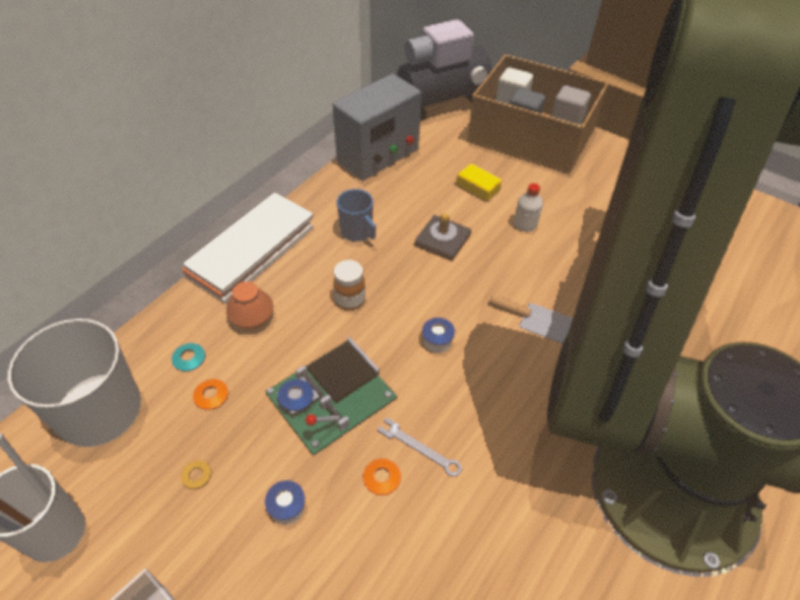

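The top view (800 px scale) shows the blue washers at (283,319) on the plate, (213,370) and (402,372) on props. The station is at about (306,337), the knob at (261,349) and the spindle at (507,305). The side view agrees with this.

```bash
cat > h.py <<'E'
from rig import bot,eoat,imaging
import cv2,numpy as np
from scipy.spatial.transform import Rotation as R
def cast(d,px,z):
    px=np.atleast_2d(px).astype(float); f=d["img"].shape[0]/2/np.tan(np.radians(d["vertical_fov"])/2)
    r=np.c_[(px[:,0]-d["cx"])/f,(px[:,1]-d["cy"])/f,np.ones(len(px))]
    E=np.array(d["extrinsics"]); w=r@E[:3,:3].T; o=E[:3,3]
    return o+w*((z-o[2])/w[:,2])[:,None]
def hsv(d,lo,hi): return cv2.inRange(cv2.cvtColor(d["img"],cv2.COLOR_BGR2HSV),np.array(lo),np.array(hi))
def blobs(m,amin=20):
    c,_=cv2.findContours(m,cv2.RETR_EXTERNAL,cv2.CHAIN_APPROX_NONE)
    return sorted([k[:,0,:] for k in c if cv2.contourArea(k)>amin],key=lambda k:-cv2.contourArea(k.reshape(-1,1,2)))
def circ(P):  # min enclosing circle of world pts (mm)
    (c,r)=cv2.minEnclosingCircle((P[:,:2]*1000).astype(np.float32)); return np.round(c,1),round(r,1)
def q(yaw):  # tool down, jaw (tool y) at world angle yaw
    y=np.array([np.cos(yaw),np.sin(yaw),0]); z=np.array([0,0,-1.]); x=np.cross(y,z)
    return R.from_matrix(np.c_[x,y,z]).as_quat()
E
python3 - <<'E'
from h import *
for n in ["top","side"]:
    d=imaging.get_image(n); print(n)
    for k in blobs(hsv(d,(105,90,40),(130,255,255)),25): print(" blue",k.mean(0).round(),circ(cast(d,k,.033)))
    for k in blobs(hsv(d,(0,150,80),(6,255,255)),4): print(" red",k.mean(0).round(),circ(cast(d,k,.077)))
    g=cv2.morphologyEx(hsv(d,(45,60,20),(85,255,255)),cv2.MORPH_CLOSE,np.ones((5,5)))
    b=blobs(g,200)[:1]
    for k in b:
        r=cv2.minAreaRect((cast(d,k,.01)[:,:2]*1000).astype(np.float32)); print(" green",r)
    for k in blobs(hsv(d,(15,130,90),(24,255,255)),6): print(" brass?",k.mean(0).round(),circ(cast(d,k,.072)))
E
```

```text
top
 blue [180. 204.] (array([574.8, 239.5]), 27.9)
 blue [257. 237.] (array([456.9, -14. ]), 27.0)
 blue [136. 240.] (array([465.4, 383.7]), 26.3)
 red [376. 227.] (array([ 481.7, -390.5]), 12.0)
 red [376. 132.] (array([ 800.8, -410.9]), 8.0)
 red [166. 223.] (array([504.1, 275.7]), 6.7)
 green ((538.8298950195312, 192.63546752929688), (172.8105926513672, 146.32260131835938), 74.83194732666016)
 brass? [354. 295.] (array([ 288.6, -353.7]), 194.0)
 brass? [261. 284.] (array([280.4,   8.2]), 146.6)
 brass? [456. 198.] (array([ 572.1, -670.1]), 103.3)
 brass? [175. 262.] (array([376.3, 245.2]), 30.9)
 brass? [160. 167.] (array([687.2, 299.2]), 33.4)
 brass? [435. 161.] (array([ 694.8, -585.2]), 59.9)
 brass? [126. 194.] (array([604.3, 411.8]), 25.2)
 brass? [378. 188.] (array([ 611.1, -408.1]), 53.4)
 brass? [494. 211.] (array([ 552.5, -746.5]), 81.8)
 brass? [448. 229.] (array([ 471.1, -621.3]), 58.0)
 brass? [416. 152.] (array([ 729.1, -542.3]), 22.1)
 brass? [347. 339.] (array([ 150.5, -276.3]), 37.1)
 brass? [406. 315.] (array([ 210.7, -467.6]), 15.6)
 brass? [417. 314.] (array([ 
[... 650 characters left out ...]
e [185. 322.] (array([461.4, 384.3]), 24.6)
 blue [282. 214.] (array([455.3, -10.3]), 24.4)
 red [198. 268.] (array([505.1, 277.7]), 7.4)
 red [341. 120.] (array([ 489.2, -410.5]), 11.7)
 red [262.  89.] (array([ 792.6, -386.6]), 11.5)
 green ((484.052490234375, 173.20416259765625), (98.3258056640625, 54.575496673583984), 73.08635711669922)
 brass? [306. 116.] (array([ 597.4, -363.3]), 66.5)
 brass? [125. 303.] (array([582.8, 443.2]), 24.9)
 brass? [246. 309.] (array([355. , 286.9]), 17.1)
 brass? [138. 255.] (array([650.6, 340.6]), 14.9)
 brass? [402.  55.] (array([ 485.9, -894. ]), 42.2)
 brass? [284. 138.] (array([ 592.8, -230.1]), 11.6)
 brass? [386.  50.] (array([ 548.2, -887.9]), 25.8)
```

```bash
cat >> h.py <<'E'
TH=np.radians(-15.2); O=np.array([.5653,.2061])
def st(x,y): return O+np.array([np.cos(TH),np.sin(TH)])*x/1000+np.array([-np.sin(TH),np.cos(TH)])*y/1000
E
python3 - <<'E'
from h import *
eoat.grip(0.0,40)
bot.move_to([*st(-78,92),.17],q(TH))
bot.servo_line([*st(-78,92),.06],speed=.2)
print(bot.read_ee_pos(),bot.read_clock())
print("stop",bot.servo_line([*st(-78,-35),.06],speed=.12,max_force=30), bot.read_ee_pos(),bot.read_force())
bot.servo_line([*st(-78,-30),.17],speed=.25)
eoat.grip(.085)
bot.move_to([.445,.315,.26],q(TH)); print(bot.read_clock())
d=imaging.get_image("wrist"); np.save("w1.npy",d,allow_pickle=True); cv2.imwrite("pics/w1.png",d["img"])
d2=imaging.get_image("top"); cv2.imwrite("pics/t1.png",d2["img"])
cv2.imwrite("pics/c1.png",np.hstack([d["img"],np.zeros((384,8,3),np.uint8),cv2.resize(d2["img"][150:280,100:195],(280,384),interpolation=cv2.INTER_CUBIC)]))
print(np.round(d["extrinsics"],3).tolist(),d["vertical_fov"],d["cx"],d["cy"])
E
```

```text
[0.51478583 0.31552216 0.06118705] 4.725
stop False [0.4810038  0.19322429 0.06001337] [-0.71920885 -0.46373427  0.25851199]
7.9667
[[0.965, -0.251, -0.074, 0.465], [-0.261, -0.926, -0.272, 0.383], [0.0, 0.282, -0.96, 0.402], [0.0, 0.0, 0.0, 1.0]] 68.01091640908419 258.3043722283122 194.475829808288
```

View pics/c1.png

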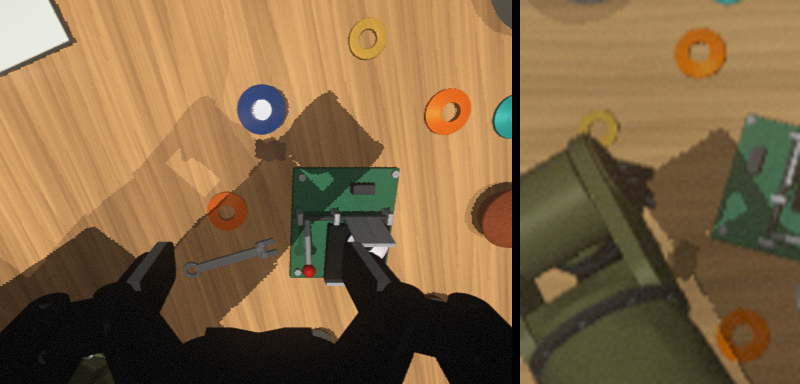

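The wrist view shows the plate over, with its washer bare metal up on the pad around (378,255) and partly hidden. The first prop's washer is at (262,110). Next I measure and pick that one.

```bash
cat >> h.py <<'E'
def bluew(d,near,z=.034):
    c=[circ(cast(d,k,z)) for k in blobs(hsv(d,(105,90,30),(130,255,255)),300)]
    c=[(np.array(p)/1000,r) for p,r in c if 26<r<34]
    c=min(c,key=lambda k:np.hypot(*(k[0]-near))) if c else None; print("washer",c); return c[0]
E
python3 - <<'E'
from h import *
d=np.load("w1.npy",allow_pickle=True).item()
p=bluew(d,(.464,.384))
Y=TH+np.pi/6
bot.move_to([*p,.16],q(Y))
d=imaging.get_image("wrist"); np.save("w2.npy",d,allow_pickle=True)
p2=bluew(d,p)
assert np.hypot(*(p2-p))<.006
bot.servo_line([*p2,.020],ori=q(Y),speed=.15,max_force=15)
print(bot.read_ee_pos()); eoat.grip(.0,40); print(bot.read_width(),bot.read_force())
bot.servo_line([*p2,.16],speed=.2)
print(bot.read_width())
# view spindle from a hover short of it
bot.move_to([.575,-.212,.24],q(0)); print(bot.read_clock())
d=imaging.get_image("wrist"); np.save("w3.npy",d,allow_pickle=True); cv2.imwrite("pics/w3.png",d["img"])
print(np.array(d["extrinsics"])[:3,3])
E
```

```text
washer (array([0.4684, 0.3838]), 29.4)
washer (array([0.475 , 0.3772]), 26.9)Traceback (most recent call last):
  File "<stdin>", line 8, in <module>
AssertionError
```

Run:
```python
from h import *
d=np.load("w2.npy",allow_pickle=True).item(); cv2.imwrite("pics/w2.png",d["img"])
```

```text
(no output)
```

View pics/w2.png

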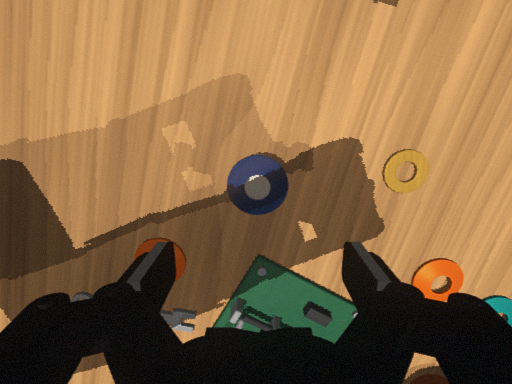

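The washer at (258,185) is fully visible but shadowed, and the mask cut off its dark part. I'll loosen the mask.

```bash
sed -i 's/(105,90,30)/(105,90,12)/' h.py
python3 - <<'E'
from h import *
for f in ["w1","w2"]:
    d=np.load(f+".npy",allow_pickle=True).item()
    p2=bluew(d,(.468,.384)); print(p2)
    E=np.array(d["extrinsics"]);print(E[:3,3])
print(bot.read_ee_pos())
E
```

```text
washer (array([0.4684, 0.3838]), 29.4)
[0.4684 0.3838]
[0.46455099 0.38311869 0.40168928]
washer (array([0.475 , 0.3772]), 26.9)
[0.475  0.3772]
[0.45169656 0.45168369 0.30269326]
[0.46907026 0.38299762 0.16134185]
```

Run:
```python
from h import *
d=np.load("w2.npy",allow_pickle=True).item()
H=cv2.cvtColor(d["img"],cv2.COLOR_BGR2HSV)
print(H[150:218:5,258].tolist()); print(H[170,222:292:5].tolist())
for lo in [(100,60,5),(95,60,5),(105,120,10)]:
    k=blobs(hsv(d,lo,(135,255,255)),300)
    print(lo,[(cv2.boundingRect(b),circ(cast(d,b,.034))) for b in k])
```

```text
[[16, 131, 185], [131, 50, 72], [117, 87, 103], [118, 88, 99], [116, 101, 101], [18, 38, 207], [14, 48, 101], [19, 44, 99], [21, 47, 93], [15, 52, 99], [112, 110, 44], [114, 98, 39], [111, 154, 58], [14, 133, 98]]
[[15, 136, 176], [15, 134, 186], [116, 104, 103], [120, 90, 105], [116, 91, 98], [118, 94, 106], [117, 90, 105], [115, 94, 98], [115, 103, 99], [115, 106, 96], [125, 51, 55], [127, 48, 48], [124, 47, 43], [15, 126, 79]]
(100, 60, 5) [((233, 172, 54, 43), (array([470.3, 381.7]), 28.8)), ((227, 155, 54, 33), (array([461.9, 393.1]), 27.1))]
(95, 60, 5) [((233, 172, 54, 43), (array([470.3, 381.7]), 28.8)), ((227, 155, 54, 33), (array([461.9, 393.1]), 27.1))]
(105, 120, 10) []
```

```bash
sed -i 's/blobs(hsv(d,(105,90,12),(130,255,255)),300)/blobs(cv2.morphologyEx(hsv(d,(100,40,8),(140,255,255)),cv2.MORPH_CLOSE,np.ones((5,5))),300)/' h.py
python3 - <<'E'
from h import *
for f in ["w1","w2"]: p=bluew(np.load(f+".npy",allow_pickle=True).item(),(.468,.384),.033)
Y=TH+np.pi/6
assert np.hypot(*(p-(.468,.384)))<.006
bot.servo_line([*p,.020],ori=q(Y),speed=.15,max_force=15)
print(bot.read_ee_pos()); eoat.grip(.0,40); print(bot.read_width(),bot.read_force())
bot.servo_line([*p,.16],speed=.2)
print(bot.read_width())
bot.move_to([.575,-.212,.24],q(0)); print(bot.read_clock())
d=imaging.get_image("wrist"); np.save("w3.npy",d,allow_pickle=True); cv2.imwrite("pics/w3.png",d["img"])
print(np.array(d["extrinsics"])[:3,3])
E
```

```text
washer (array([0.4684, 0.3838]), 29.9)
washer (array([0.4681, 0.3837]), 30.0)
[0.46859237 0.38401299 0.02113603]
0.056766899051757955 [-7.13486669 -3.58347265 13.8196257 ]
0.05671769703551299
13.1667
[ 0.57601981 -0.14018091  0.38250174]
```

View pics/w3.png

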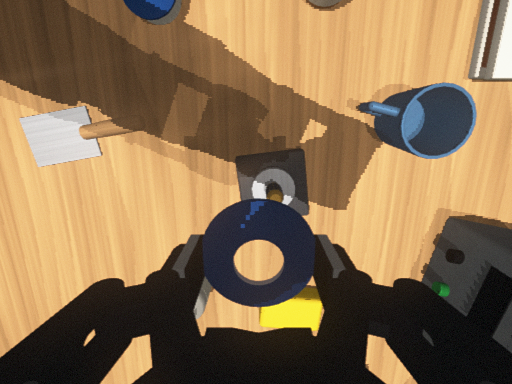

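The washer is held and looks level and centred at about (259,250), but the opening reads 56.7 instead of 60. The spindle tip is at (273,195), close to being hidden. I'll move so that the spindle lies under the camera and check the washer's level in hand.

Run:
```python
from h import *
print(bot.read_force(),bot.read_width(),bot.read_ee_pos())
d=np.load("w3.npy",allow_pickle=True).item()
m=cv2.morphologyEx(hsv(d,(100,40,8),(140,255,255)),cv2.MORPH_CLOSE,np.ones((5,5)))
m[:,:185]=0; m[:,335:]=0; m[:190]=0
c,h=cv2.findContours(m,cv2.RETR_CCOMP,cv2.CHAIN_APPROX_NONE)
for k,hh in zip(c,h[0]):
    if cv2.contourArea(k)<300: continue
    for z in (.248,.252,.256,.26):
        P=(cast(d,k[:,0],z)[:,:2]*1000).astype(np.float32); print("in" if hh[3]>=0 else "out",z,np.round(np.r_[cv2.fitEllipse(P)[0],cv2.fitEllipse(P)[1]],1))
bot.move_to([.575,-.285,.24],q(0))
d=imaging.get_image("wrist"); np.save("w4.npy",d,allow_pickle=True); cv2.imwrite("pics/w4.png",d["img"])
print(np.array(d["extrinsics"])[:3,3])
for k in blobs(hsv(d,(12,100,40),(28,255,255)),20):
    r=circ(cast(d,k,.07)); 
    if r[1]<20: print("brass",k.mean(0),r)
s=imaging.get_image("side"); cv2.imwrite("pics/s4.png",s["img"])
crop=cv2.resize(s["img"][60:200,200:380],(540,420),interpolation=cv2.INTER_CUBIC)
cv2.imwrite("pics/c4.png",np.hstack([cv2.resize(d["img"][60:330,150:400],(250,270)),cv2.resize(crop,(347,270))]))
```

```text
[-0.05856809 -0.19512705 -1.27025565] 0.056472263510826404 [ 0.57525719 -0.2111546   0.23986728]
out 0.248 [ 576.3 -212.9   59.6   62. ]
out 0.252 [ 576.3 -210.8   57.8   60.2]
out 0.256 [ 576.3 -208.6   56.1   58.4]
out 0.26 [ 576.3 -206.4   54.3   56.5]
in 0.248 [ 576.2 -217.    28.1   28.4]
in 0.252 [ 576.2 -214.7   27.2   27.6]
in 0.256 [ 576.2 -212.4   26.4   26.7]
in 0.26 [ 576.2 -210.1   25.6   25.9]
[ 0.57587063 -0.21458915  0.3821561 ]
brass [ 89.         337.24324324] (array([ 349. , -505.3]), 16.6)
brass [427.21052632 337.02631579] (array([ 802.4, -504.8]), 16.2)
```

View pics/c4.png

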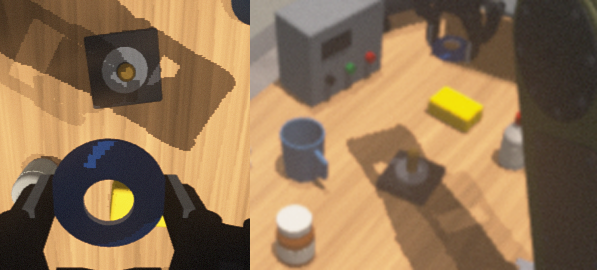

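The washer is level: its bore ring casts to 25.7 mm at the expected height, and its centre is within 1 mm of the TCP. The spindle is clear at full-image (275,131), so I'll localise it there.

Run:
```python
from h import *
d=np.load("w4.npy",allow_pickle=True).item()
H=cv2.cvtColor(d["img"],cv2.COLOR_BGR2HSV)
print(H[131,228:322:3].tolist())
m=hsv(d,(8,110,30),(28,255,255)); w=np.zeros_like(m); w[112:150,258:292]=255
for k in blobs(m&w,15):
    print("brass",cv2.boundingRect(k),cv2.minEnclosingCircle(k)); 
    for z in (.03,.066,.072): print(z,circ(cast(d,k,z)))
w=np.zeros_like(m); w[90:180,230:320]=255
seat=cv2.morphologyEx(cv2.inRange(H,(0,0,75),(180,60,255))&w,cv2.MORPH_CLOSE,np.ones((5,5)))
for k in blobs(seat,100): print("seat",cv2.boundingRect(k),circ(cast(d,k,.03)))
```

```text
[[14, 134, 97], [14, 128, 96], [15, 141, 96], [14, 129, 89], [13, 81, 44], [12, 75, 44], [10, 71, 43], [13, 41, 44], [25, 22, 71], [19, 29, 71], [173, 13, 81], [12, 16, 80], [17, 22, 83], [20, 107, 55], [20, 160, 78], [19, 171, 94], [19, 167, 148], [18, 168, 144], [19, 171, 127], [17, 82, 93], [18, 10, 127], [20, 12, 126], [30, 4, 124], [15, 23, 89], [17, 44, 52], [11, 37, 76], [8, 29, 96], [15, 36, 71], [17, 123, 234], [16, 129, 225], [17, 122, 235], [17, 124, 234]]
brass (267, 123, 18, 19) ((275.81915283203125, 131.94680786132812), 9.129975318908691)
0.03 (array([ 597.3, -238.5]), 11.0)
0.066 (array([ 595.2, -236.1]), 9.8)
0.072 (array([ 594.8, -235.7]), 9.7)
seat (252, 107, 59, 46) (array([ 604.3, -236.4]), 36.3)
```

Run:
```python
from h import *
S=np.array([.595,-.2372])
bot.move_to([*S,.12],q(0)); bot.servo_line([*S,.075],speed=.1)
bot.sleep(.2); print(bot.read_ee_pos(),bot.read_force())
hit=bot.servo_line([*S,.0215],speed=.05,max_force=8)
print(hit,bot.read_ee_pos(),bot.read_force(),bot.read_clock())
```

```text
[ 0.59529369 -0.23736298  0.07578634] [-0.16656358  0.35641002 -0.9644877 ]
False [ 0.59495179 -0.23720921  0.0215725 ] [-1.34896369  0.79845968 -1.90022477] 16.3083
```

Run:
```python
from h import *
S=np.array([.595,-.2372])
hit=bot.servo_line([*S,.0185],speed=.03,max_force=5)
print(hit,bot.read_ee_pos(),bot.read_force())
eoat.grip(.07); bot.servo_line([*S,.10],speed=.15); eoat.grip(.085)
# look down at the stack and then the second washer, on the way
bot.move_to([.575,-.285,.24],q(0))
d=imaging.get_image("wrist"); np.save("w5.npy",d,allow_pickle=True)
bluew(d,(.595,-.237),.033)
bot.move_to([.456,-.075,.24],q(0)); d6=imaging.get_image("wrist"); np.save("w6.npy",d6,allow_pickle=True)
pb=bluew(d6,(.456,-.012),.033)
bot.move_to([*st(0,-105),.24],q(TH)); d7=imaging.get_image("wrist"); np.save("w7.npy",d7,allow_pickle=True)
print(bot.read_clock(),np.array(d7["extrinsics"])[:3,3])
cv2.imwrite("pics/c5.png",np.hstack([d["img"][60:300,170:380],d7["img"][0:240]]))
```

```text
False [ 0.59515912 -0.23734856  0.02106915] [-14.27606018   6.45043661  25.18698841]
washer (array([ 0.5964, -0.2371]), 30.2)
washer (array([ 0.4591, -0.0141]), 29.7)
20.4083 [0.55751787 0.17227902 0.38222689]
```

View pics/c5.png

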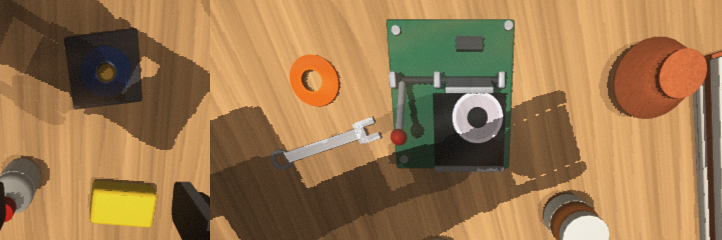

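The first washer sits on the spindle with the tip showing through its bore. washer_t lies hollow side up on the pad at wrist pixel (266,117), with the lever over on the pad side. I'll locate its rim next.

Run:
```python
from h import *
d=np.load("w7.npy",allow_pickle=True).item()
g=cv2.cvtColor(d["img"],cv2.COLOR_BGR2GRAY)
print(g[117,232:300:2].tolist()); print(g[78:150:2,262].tolist())
w=np.zeros_like(g); w[80:160,228:294]=255
for t in (45,55,65):
    m=cv2.morphologyEx(cv2.inRange(g,t,255)&w,cv2.MORPH_OPEN,np.ones((5,5)))
    for k in blobs(m,200):
        P=cast(d,k,.031); print(t,cv2.boundingRect(k),circ(P))
c=cv2.HoughCircles(g[80:165,225:300],cv2.HOUGH_GRADIENT,1,100,param1=100,param2=10,minRadius=21,maxRadius=28)
print(c)
if c is not None: print(cast(d,c[0,0,:2]+[225,80],.031))
```

```text
[47, 51, 53, 50, 50, 150, 234, 194, 190, 189, 190, 197, 178, 56, 54, 57, 57, 57, 52, 54, 47, 50, 54, 213, 215, 216, 214, 214, 216, 224, 132, 34, 61, 60]
[85, 83, 86, 81, 87, 206, 190, 179, 236, 208, 205, 204, 204, 205, 206, 117, 51, 56, 55, 58, 56, 50, 48, 43, 104, 191, 114, 112, 114, 115, 116, 132, 83, 30, 31, 32]
45 (228, 80, 66, 63) (array([561.7, 177.9]), 46.6)
55 (228, 80, 65, 63) (array([558.5, 176. ]), 46.3)
65 (232, 80, 61, 63) (array([560.2, 173.7]), 42.6)
[[[41.5 37.5 25.2]]]
[[0.56505056 0.162645   0.031     ]]
```

Run:
```python
from h import *
p=np.array([.5645,.1626]); n=np.array([-np.sin(TH),np.cos(TH)])
bot.move_to([*p,.13],q(TH))
print(bot.servo_line([*p,.0185],speed=.12,max_force=12),bot.read_ee_pos())
eoat.grip(0,40); print(bot.read_width(),bot.read_force())
bot.servo_line([*p,.032],speed=.08)
bot.servo_line([*(p-.028*n),.055],speed=.1)
bot.servo_line([*(p-.028*n),.16],speed=.2)
print(bot.read_width(),bot.read_force())
bot.move_to([.575,-.212,.24],q(0)); bot.sleep(.2); print(bot.read_clock(),bot.read_ee_pos())
d=imaging.get_image("wrist"); np.save("w8.npy",d,allow_pickle=True)
t=imaging.get_image("top")["img"]
cv2.imwrite("pics/c8.png",np.hstack([d["img"],cv2.resize(t[150:278,130:226],(288,384))]))
```

```text
False [0.56498803 0.16268205 0.01938604]
0.05691258525672078 [-5.25211569 -1.16253419 10.94282918]
0.05670318006425136 [-0.73773636 -0.19301381 -1.23430841]
25.5 [ 0.5752187  -0.21109429  0.23978194]
```

View pics/c8.png

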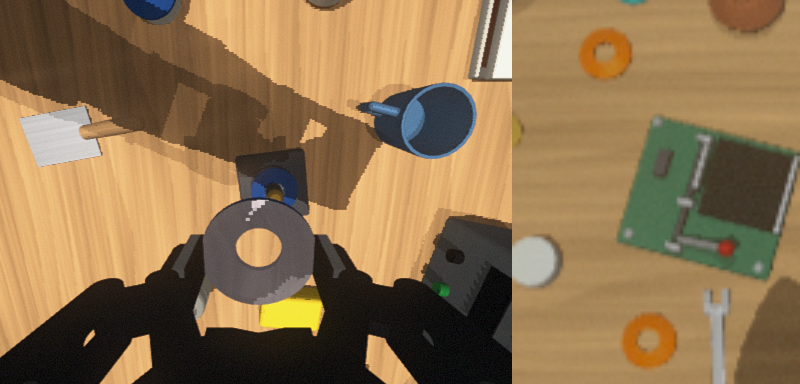

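washer_t is held hollow side up with its outline at the same place as the first one (203–315, 198–305), and the plate stays over. I'll lower it now.

Run:
```python
from h import *
S=np.array([.595,-.2372])
bot.move_to([*S,.13],q(0)); bot.servo_line([*S,.082],speed=.1); bot.sleep(.2)
hit=bot.servo_line([*S,.042],speed=.05,max_force=8)
print(hit,bot.read_ee_pos(),bot.read_force())
if not hit:
    hit=bot.servo_line([*S,.0365],speed=.03,max_force=6)
    print(hit,bot.read_ee_pos(),bot.read_force(),bot.read_clock())
```

```text
False [ 0.59519756 -0.23727668  0.04235671] [ 0.2780773   0.02850321 -0.84920623]
True [ 0.59564069 -0.23752284  0.03897133] [-1.76051768  0.24860462  7.66656353] 28.1417
```

Contact came at the expected height (about 0.039). I'll release it and pick the last washer.

Run:
```python
from h import *
S=np.array([.595,-.2372])
eoat.grip(.07); bot.servo_line([*S,.12],speed=.15); eoat.grip(.085)
bot.move_to([.575,-.285,.24],q(0)); d=imaging.get_image("wrist")
p=np.array([.4591,-.0141]); Y=0
bot.move_to([*p,.16],q(Y)); d2=imaging.get_image("wrist"); p=bluew(d2,p,.033)
assert np.hypot(*(p-(.459,-.014)))<.004
print(bot.servo_line([*p,.020],speed=.15,max_force=15),bot.read_ee_pos())
eoat.grip(0,40); print(bot.read_width(),bot.read_force())
bot.servo_line([*p,.17],speed=.2); print(bot.read_width(),bot.read_force())
bot.move_to([.575,-.212,.24],q(0)); d3=imaging.get_image("wrist"); print(bot.read_clock())
cv2.imwrite("pics/c9.png",np.hstack([d["img"][60:300,170:380],d3["img"][90:330]]))
```

```text
washer (array([ 0.4591, -0.0141]), 29.8)
False [ 0.45954503 -0.01420619  0.02064982]
0.05634513899639875 [-4.9429246  -1.25874051 10.97551546]
0.056617424936823306 [-0.66044186 -0.17468171 -1.37482813]
34.65
```

View pics/c9.png

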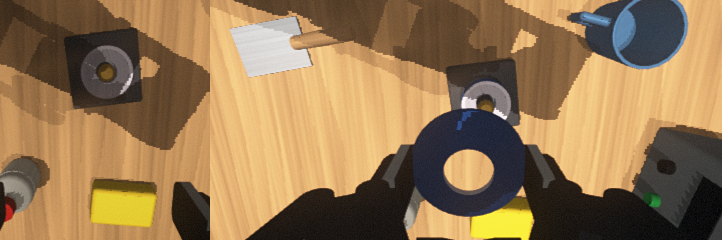

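The middle washer lies flat and centred, bare metal up; the last one is centred in hand. I'll lower it now.

Run:
```python
from h import *
S=np.array([.595,-.2372])
bot.move_to([*S,.13],q(0)); bot.servo_line([*S,.078],speed=.1); bot.sleep(.2)
hit=bot.servo_line([*S,.046],speed=.05,max_force=8)
print(hit,bot.read_ee_pos(),bot.read_force())
if not hit:
    hit=bot.servo_line([*S,.0385],speed=.03,max_force=6)
    print(hit,bot.read_ee_pos(),bot.read_force(),bot.read_clock())
```

```text
False [ 0.5950013  -0.23723872  0.04608537] [-0.66635647 -0.24300494 -0.87300562]
True [ 0.59555029 -0.23744833  0.0444745 ] [-0.58121125  0.6400226   5.53387913] 37.05
```

Contact came about 4 mm early: the fingertips have met the middle washer's rim. A 4 mm slide is at most 0.28 m/s, well under the 0.6 m/s limit, so I'll release here and check.

Run:
```python
from h import *
S=np.array([.595,-.2372])
bot.servo_line([*S,.045],speed=.03)
eoat.grip(.063); eoat.grip(.075); bot.servo_line([*S,.13],speed=.12)
bot.move_to([.575,-.285,.24],q(0)); bot.sleep(.3); d=imaging.get_image("wrist")
for z in (.053,.057): bluew(d,(.595,-.237),z)
m=cv2.morphologyEx(hsv(d,(100,40,8),(140,255,255)),cv2.MORPH_CLOSE,np.ones((3,3)))
c,h=cv2.findContours(m,cv2.RETR_CCOMP,cv2.CHAIN_APPROX_NONE)
for k in c:
    P=(cast(d,k[:,0],.053)[:,:2]*1000).astype(np.float32)
    if cv2.contourArea(P)>200 and abs(P.mean(0)-[596,-237]).max()<10: print(cv2.fitEllipse(P))
bot.move_to([.45,-.25,.3],q(0)); print(bot.read_clock())
s=imaging.get_image("side"); t=imaging.get_image("top")
cv2.imwrite("pics/c10.png",np.hstack([cv2.resize(d["img"][80:190,215:335],(393,360),interpolation=cv2.INTER_CUBIC),cv2.resize(s["img"][120:180,250:316],(396,360),interpolation=cv2.INTER_CUBIC)]))
cv2.imwrite("pics/t10.png",t["img"]); print([circ(cast(t,k,.062)) for k in blobs(hsv(t,(0,150,80),(6,255,255)),4)][:4])
```

```text
washer (array([ 0.5964, -0.2371]), 30.3)
washer (array([ 0.5961, -0.2368]), 29.9)
((596.8303833007812, -234.49502563476562), (52.43016052246094, 61.32367706298828), 82.10792541503906)
((596.2575073242188, -237.78924560546875), (25.789226531982422, 26.219219207763672), 13.538134574890137)
40.2083
[(array([ 806.8, -414.9]), 8.6), (array([475.1, 167.4]), 7.1)]
```

View pics/c10.png

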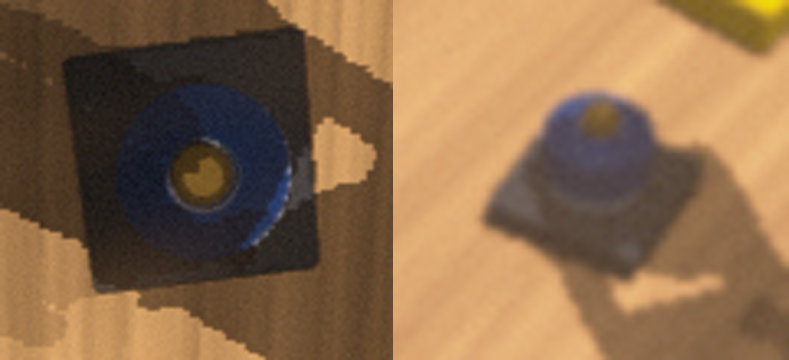

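Run:
```python
from h import *
bot.hand_in(); print(bot.read_clock())
```

```text
the job is handed in; nothing more can be done
the job is handed in; nothing more can be done
```

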